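# Close the sample carrier over its canister

### The job

The white sample canister is standing in its round dock on the worktop. Of the two metal twist-on covers, take the one tall enough to go over the canister, lower it over the canister with its two ears in the gaps between the dock's two claws until it rests on the dock, then turn it clockwise (seen from above) until both ears are fully home beneath the claws, and let go. Leave the low cover where it stands, and the canister standing in the dock.

Things in the scene. Friction and masses are not known exactly. Their poses are not given: they have to be found in the camera images.
- dock: Fixed aluminium disc, 132 mm wide, 8 thick; origin under its centre, z up. Claws at its +x and -x rim, 34 mm wide: uprights 58 mm from centre, overhang inward to 42 mm, 11 mm above the disc, top at z 25; clockwise ends closed by stops. Cover goes in with its x axis 40 to 135 deg (best 60) anticlockwise of the dock's x; home when the x axes agree (either way round); stops 4 deg further.
- canister: White plastic can, 40 mm across, 80 mm tall, loose, standing upright in a low ring (50 mm across, top at z 18 mm) in the dock's middle; its foot is on the disc 8 mm and its top 88 mm above the worktop. Origin: centre of its underside, z up.
- tall_cover: The right cover: upside-down aluminium cup, 0.15 to 0.3 kg, loose, 73 mm across, 100 tall, inside 63 wide and 95 deep. Two ears at its rim along +x and -x, tips 51 mm from the axis, 20 wide, 6 thick. On top a grey grip bar along x: 60 long, 12 thick (y), from z 100 to 130 mm. Origin: centre of the open rim, z up; seated 8 mm above the dock's origin. Same after a half turn.
- low_cover: The wrong cover, to be left alone: same rim, ears and grey bar along x as tall_cover, but only 55 mm tall (85 mm with the bar), too shallow for the canister. Origin: centre of the open rim, z up.
There are look-alikes about, which are no part of the job. What is shaped like the canister but red or yellow is not meant.

How it is judged:
At the end, for the whole second after the job is handed in: The tall cover rests on the dock over the canister (centred within 12 mm, upright, its rim within 5 mm of the disc), its ears beneath the claws (x axes of cover and dock within 12 degrees), the canister upright in the dock's ring (within 10 mm), everything released and at rest (horizontal distance between tall_cover and dock below 0.012 m and z of each of tall_cover, canister in the frame of dock below 0.013 m and angle between tall_cover's own z axis and vertical below 0.06 rad and angle between the x axis of tall_cover and the x axis of dock, either way round below 0.22 rad and horizontal distance between canister and dock below 0.01 m and angle between canister's own z axis and vertical below 0.12 rad and linear speed of tall_cover below 0.02 m/s); the robot touches nothing.
It fails at once if the low cover is moved more than 40 mm (distance of low_cover from where it was at the start of the episode above 0.04 m).
It also fails if it takes over 42 s, if anything falls off the work surface, if the arm or the gripper's body presses on something with over 40 N, if the wrist force passes 120 N, or if a joint passes its speed limit or range.

### The arm

A 6-joint arm with a two-finger parallel gripper is mounted at the origin on a cart in front of the work surface, level with it; the furniture and walls round the work are solid. World frame = base frame: x ahead of the robot, y to its left, z up, the work surface at z = 0. Lengths are in m, angles in rad, forces in N, time in s.
With the tool pointing down it reaches from about 0.3 to 1 m from the base axis. Payload 5.1 kg.
Tool frame: the origin (TCP) lies midway between the tips of the shut fingers; the grasp point (between the pads) lies grip_point_offset behind it (grip_point_offset is the distance from the TCP to the grasp point, in m); z points along the fingers, y is the line along which they close (so a half turn about z gives the same grasp; the last joint's range is limited). The gripper opens to 95 mm and grips with 3 to 60 N. Pads are 20 mm wide; open, the fingers measure 119 mm over their backs; the gripper's body (75 mm by 180 mm) begins 59 mm behind the grasp point.
Start: joints at [-1.216, 0.124, 1.65, -0, 1.367, -0.083], TCP at [0.276, -0.589, 0.215] pointing down, gripper open.
Joint ranges: [-2.61, 2.61], [-1.02, 2.33], [0.03, 2.71], [-1.35, 4.49], [0.32, 2.68], [-2.91, 2.91]. Speed limits (rad/s): [2.57, 2.57, 3.14, 3.14, 3.14, 3.14].

### API

Orientations are given as a unit quaternion [x, y, z, w].
In Python, from rig import * gives the robot as it stands.
- The arm moves only by the tool play_rows, never from a script. Its argument "rows" is a list of rows, each a list of 6 numbers: the shift along the tool's x, y, z as a fraction of full scale, then the turn, a rotation vector about the tool's x, y, z as a fraction of full scale. A call has 1 to 10 rows; each row shifts and turns the commanded pose from where the row before left it, along the tool's axes as they then stand; what a row does not reach is not made up. Full scale, the value 1, is 0.04 m for a shift and 90 degrees for a turn. A row lasts 1/12 s, in which the tool goes at most 41.7 mm and 7.16 degrees, less where a joint would pass 70% of its speed; a pose out of reach is approached as far as the arm can. A call with a number of a shift or a turn outside -1 to 1 is refused whole. A call with a gripper value outside its range is refused whole. "gripper" is the opening, from -1 (shut) to 1 (fully open), set as the call begins (left out, the last holds). The fingers move at their own pace and stop on an object; the grip force is fixed at half the most. Time passes only in rows, so rows that do not move let the fingers close. It gives the time, the measured TCP pose, the force, the opening and the grip force at its end, in the units of the state.
- get_state(): the state, without advancing time (a new reading comes with each control period).
- snapshot(name): name is "scene" or "top" or "wrist"; returns (picture, depth): 384x512x3 uint8, blue, green, red; 384x512 float32, m along the optical axis (not along the pixel's ray), 0 where there is no reading.
- camera_model(name): a dict with "mtx" (3x3 intrinsics, pixels), "eye" and "attitude" of the camera in the world. Camera axes: x right, y down, z forward; pixel columns grow to the right and rows downward; lengths in m; the calibration is good to about 2 mm. A picture is of the moment at which its call begins: read the wrist's pose just before it. camera_model takes no time and is no camera call; for the wrist camera it gives the pose at the moment of the call.
- close_job(): hands the job in; it is judged then, once.
The state is a dict: "clock": time; "joints": joint angles; "qd": joint speeds; "effort": joint torques, N m; "eef_pos": TCP position; "tool_rot": TCP orientation; "force": force on the tool from outside, world axes, zero at the start; "ft_torque": the same for the moment, N m; "width": opening from 0.0 (shut) to 1.0 (fully open); "finger_force": force on a finger pad.
Only numpy, scipy, OpenCV 4.12 (cv2) and the standard library are available. Lean on these libraries where they do the work, as an engineer would, in place of code of your own. Each camera call takes 0.05 s, during which the arm holds its last target. There are 200 camera calls.

## Working session

There is one attempt and no reset: what is moved stays moved. The work goes in short steps, Python scripts to look and compute and a tool call to move; the robot and the scene stay as the last step left them, time stands still between calls to the robot, and variables do not carry over. Pictures are saved under pics/ and viewed, at most 10 in all, crops included, and the job is handed in when it is done.

Besides the shell and the picture viewer there is one more tool, called after "Emit:" as name(argument=value, ...) on one line, values as JSON. play_rows: Moves the arm, as the interface text tells. Shift numbers are shares of 0.04 m and turn numbers shares of 90 degrees, none past 1 either way. Its arguments: {"type":"object","properties":{"rows":{"type":"array"},"gripper":{"type":"number"}},"required":["rows"]}

```bash
mkdir -p pics; ls
cat > h.py <<'E'
from rig import *
import numpy as np, cv2
from scipy.spatial.transform import Rotation as R
def att(c):
    a=np.array(c["attitude"]); return a if a.shape==(3,3) else R.from_quat(a).as_matrix()
def cloud(d,c):
    K=np.array(c["mtx"]); v,u=np.indices(d.shape)
    p=np.stack([(u-K[0,2])/K[0,0]*d,(v-K[1,2])/K[1,1]*d,d],-1)
    return p@att(c).T+np.array(c["eye"])
E
python3 - <<'E'
from h import *
s=get_state();print(s)
try: print(grip_point_offset)
except Exception as e: print(e)
for n in("scene","top"):
    c=camera_model(n);print(n,c)
    im,d=snapshot(n);cv2.imwrite(f"pics/{n}0.png",im);np.save(f"{n}0.npy",d)
E
```

```text
pics
{'clock': 0.0, 'joints': array([-1.21559953e+00,  1.24489280e-01,  1.65162963e+00, -4.59339943e-05,
        1.36746677e+00, -8.25835554e-02]), 'qd': array([-0.00226598, -0.00168228, -0.00118738, -0.00139001, -0.001225  ,
        0.00102142]), 'effort': array([ 9.57042321e-04, -4.17597163e+01, -3.59933603e+01,  7.75551028e-02,
        4.89622203e-02, -1.56724059e-04]), 'eef_pos': array([ 0.27531086, -0.58813498,  0.2134235 ]), 'tool_rot': array([ 9.76137548e-01,  2.17150854e-01, -1.57691935e-04, -9.84215468e-04]), 'force': array([-0.07050811,  0.48110939,  0.18452577]), 'ft_torque': array([-0.05554497, -0.0238713 , -0.01167868]), 'finger_force': 0.0, 'width': 0.9980377409429415}
0.0188
scene {'mtx': array([[386.95971049,   0.        , 255.60163996],
       [  0.        , 386.95971049, 191.50507049],
       [  0.        ,   0.        ,   1.        ]]), 'eye': array([0.31969782, 0.31934089, 0.70174231]), 'attitude': array([-0.2208436 ,  0.91034463, -0.33784381,  0.09144575])}
top {'mtx': array([[495.39399319,   0.        , 252.81977898],
       [  0.        , 495.39399319, 185.91851361],
       [  0.        ,   0.        ,   1.        ]]), 'eye': array([ 0.44963646, -0.17001055,  0.98145707]), 'attitude': array([ 0.70729838, -0.70293595,  0.05739263, -0.04812631])}
```

View pics/top0.png

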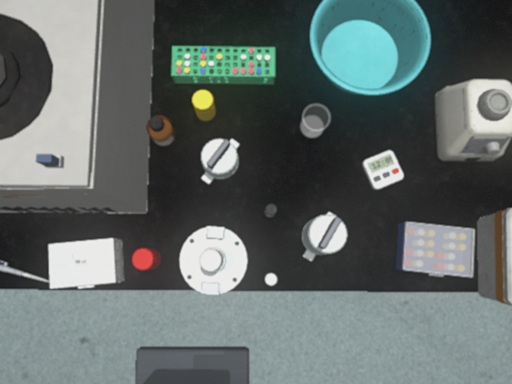

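View pics/scene0.png

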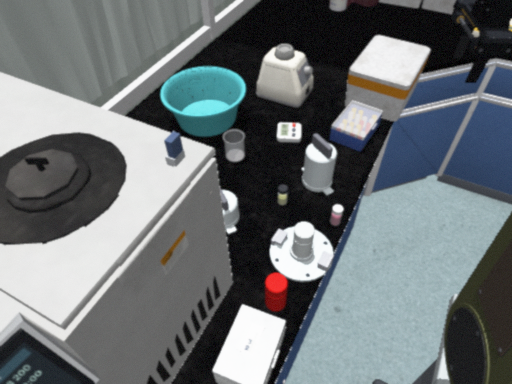

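The top view shows the dock at (213,260) with its claws at (215,232) and (210,288). One cover is at (325,235) and another at (220,158). In the scene view, the cover at (320,165) looks like the tall one, so I'll check this by depth.

Run:
```python
from h import *
c=camera_model("top");d=np.load("top0.npy");im=cv2.imread("pics/top0.png");P=cloud(d,c)
def box(u,v,r): 
    m=np.zeros(d.shape,bool); m[v-r:v+r,u-r:u+r]=True; return m&(d>0)
def rect(pts,t):
    r=cv2.minAreaRect((pts[:,:2]*1000).astype(np.float32)); b=cv2.boxPoints(r)
    e=max((b[1]-b[0],b[2]-b[1]),key=np.linalg.norm)
    print(t,len(pts),"c",np.round(r[0],1),"size",np.round(r[1],1),"ang",round(np.degrees(np.arctan2(e[1],e[0]))%180,1),"z",np.round(np.percentile(pts[:,2],[5,50,95]),4))
for t,u,v in(("A",325,235),("B",220,158)):
    m=box(u,v,40); q=P[m]; z=np.percentile(q[:,2],99.7)
    rect(q[q[:,2]>z-.012],t+" bar")
    k=(q[:,2]<z-.024)&(q[:,2]>z-.036)
    rect(q[k],t+" top")
    pass
q=P[box(213,260,38)]
print(np.histogram(q[:,2],bins=np.arange(-.005,.1,.005)))
k=(q[:,2]>.005)&(q[:,2]<.012);(x,y),r=cv2.minEnclosingCircle((q[k][:,:2]*1000).astype(np.float32));print("disc",x,y,r)
ctr=np.array([x,y])/1000
k=(q[:,2]>.083)&(q[:,2]<.095);print("can",np.median(q[k],0), (q[k].min(0)+q[k].max(0))/2)
rr=np.linalg.norm(q[:,:2]-ctr,axis=1)
k=(q[:,2]>.021)&(q[:,2]<.03)&(rr>.038)&(rr<.068);w=q[k]
a=np.arctan2(*(w[:,:2]-ctr).T[::-1])
s=np.cos(a-np.median(a))>0
import sys
for t in range(2):
    ref=a[0] if t==0 else a[0]+np.pi
    g=w[np.cos(a-ref)>0]; rect(g,"claw"); print(g.mean(0))
```

```text
A bar 254 c [ 498.7 -313.7] size [12.1 59.6] ang 150.1 z [0.1273 0.1307 0.1336]
A top 876 c [ 498.5 -313.4] size [67.3 67.5] ang 134.9 z [0.0983 0.1011 0.1037]
B bar 225 c [ 647.7 -116. ] size [12.5 60.3] ang 142.9 z [0.0807 0.0856 0.0884]
B top 737 c [ 647.8 -115.9] size [68.8 67. ] ang 1.1 z [0.053  0.056  0.0594]
(array([ 441, 1191, 1852,  866,   63,  129,  295,    6,    4,    5,    0,
          1,    1,    3,    2,    3,    4,    7,  287,   96]), array([-0.005,  0.   ,  0.005,  0.01 ,  0.015,  0.02 ,  0.025,  0.03 ,
        0.035,  0.04 ,  0.045,  0.05 ,  0.055,  0.06 ,  0.065,  0.07 ,
        0.075,  0.08 ,  0.085,  0.09 ,  0.095]))
disc 459.2960205078125 -104.02066040039062 87.14551544189453
can [ 0.45179267 -0.10545929  0.08900277] [ 0.45103623 -0.1048279   0.08878133]
claw 172 c [ 504.9 -108.9] size [34.1 20.4] ang 86.3 z [0.0234 0.0264 0.0286]
[ 0.50562586 -0.10993996  0.02622093]
claw 160 c [ 400.6 -100.3] size [17.  30.6] ang 90.6 z [0.023  0.0262 0.0285]
[ 0.40074569 -0.10058298  0.02599045]
```

Run:
```python
from h import *
P=np.concatenate([cloud(np.load(n+"0.npy"),camera_model(n))[np.load(n+"0.npy")>0] for n in("top","scene")])
# coarse max-height map (cm) 
xs=np.arange(.2,.75,.05);ys=np.arange(-.8,.2,.05)
print("x\\y",[round(y,2) for y in ys])
for x in xs[::-1]:
    print(round(x,2),[int(100*np.percentile(g[:,2],98)) if len(g:=P[(P[:,0]>=x)&(P[:,0]<x+.05)&(P[:,1]>=y)&(P[:,1]<y+.05)])>5 else -9 for y in ys])
# tool-axes moves to above the tall cover
s=get_state();r=R.from_quat(s["tool_rot"])
t=np.array([.4987,-.3137,.205]);print("shift mm tool",r.inv().apply(t-s["eef_pos"])*1000, r.as_matrix().round(3))
```

```text
x\y [np.float64(-0.8), np.float64(-0.75), np.float64(-0.7), np.float64(-0.65), np.float64(-0.6), np.float64(-0.55), np.float64(-0.5), np.float64(-0.45), np.float64(-0.4), np.float64(-0.35), np.float64(-0.3), np.float64(-0.25), np.float64(-0.2), np.float64(-0.15), np.float64(-0.1), np.float64(-0.05), np.float64(0.0), np.float64(0.05), np.float64(0.1), np.float64(0.15)]
0.7 [0, -9, -9, 15, 15, 1, 0, 0, 0, 7, 7, 0, 0, 7, 8, 9, 37, 37, 38, 39]
0.65 [0, 0, 9, 12, 12, 0, 1, 1, 0, 6, 6, 0, 0, 8, 5, 9, 37, 37, 39, 41]
0.6 [0, 0, 0, 9, 3, 0, 2, 2, 0, 0, 0, 0, 0, 8, 8, 0, 37, 37, 38, 39]
0.55 [0, 0, 0, 0, 0, 0, 0, 1, 0, 0, 0, 5, 0, 0, 0, 0, 37, 41, 37, 37]
0.5 [12, 12, 12, 12, 5, 5, 5, 0, 0, 13, 10, 5, 0, 2, 2, 0, 37, 37, 37, 37]
0.45 [12, 12, 12, 12, 5, 5, 5, 0, 0, 13, 12, 0, 1, 9, 8, 6, 8, 6, 6, 6]
0.4 [12, 12, 12, 12, 5, 5, 5, 0, 0, 0, 0, 5, 1, 9, 8, 2, 8, 6, 6, 6]
0.35 [12, 12, 12, 12, 0, 0, 0, 0, 0, 0, 0, 0, 0, 2, 2, 0, 0, 0, 4, 6]
0.3 [-74, -74, 33, 33, 35, -74, -74, -74, -74, -74, -74, -74, -74, -74, -74, -73, -74, -73, -74, -74]
0.25 [-74, -74, -74, 29, 36, 38, 33, -74, -74, -74, -73, -74, -74, -74, -74, -74, -74, -74, -74, -74]
0.2 [-74, -73, -74, -74, 35, 37, -74, -74, -74, -74, -74, -74, -74, -74, -74, 38, 37, -74, -74, -74]
shift mm tool [ 318.64151584 -153.85272913    8.85339892] [[ 0.906  0.424 -0.001]
 [ 0.424 -0.906  0.002]
 [ 0.    -0.002 -1.   ]]
```

Cover A is the tall one (bar top at 0.13 m). It stands at (0.4987, -0.3137) with its bar at 150.1°. The dock is at (0.4525, -0.105) with its x axis at -4.7°. I'll move above the cover, then turn.

Emit:
play_rows(rows=[[0.4,-0.2,0,0,0,0],[0.8,-0.4,0,0,0,0],[0.8,-0.4,0,0,0,0],[0.8,-0.4,0,0,0,0],[0.8,-0.4,0,0,0,0],[0.8,-0.4,0,0,0,0],[0.8,-0.4,0,0,0,0],[0.8,-0.4,0,0,0,0],[0.8,-0.4,0,0,0,0],[0.8,-0.35,0,0,0,0]], gripper=1)

```text
clock: 0.93
eef_pos: [0.488, -0.3211, 0.2144]
tool_rot: [0.976, 0.217, -0.0, -0.0]
force: [-0.4, -0.5, -0.0]
width: 1.005
finger_force: 0.0
```

Emit:
play_rows(rows=[[0.2,-0.1,0,0,0,0.06],[0.1,0,0,0,0,0.068],[0,0,0,0,0,0.069],[0,0,0,0,0,0.069],[0,0,0,0,0,0.069],[0,0,0,0,0,0.069],[0,0,0,0,0,0.069],[0,0,0,0,0,0.069],[0,0,0,0,0,0.069],[0,0,0,0,0,0]])

```text
clock: 1.77
eef_pos: [0.4965, -0.3145, 0.2142]
tool_rot: [0.966, -0.259, -0.0, -0.0]
force: [-0.5, 0.7, -0.1]
width: 0.998
finger_force: 0.0
```

```bash
cat >> h.py <<'E'
def where(tgt,yang,rel=True):
    s=get_state();r=R.from_quat(s["tool_rot"]);m=r.as_matrix()
    ya=np.degrees(np.arctan2(m[1,1],m[0,1]))
    print("t",round(s["clock"],2),"pos",s["eef_pos"].round(4),"yang",round(ya,2),"tilt",m[:,2].round(4),"w",round(s["width"],3),"F",s["force"].round(1),"M",s["ft_torque"].round(2),"j6",s["joints"][5].round(2))
    dz=((ya-yang)+180)%360-180
    print("turn about tool z deg",round(dz,2),"frac",round(dz/90,4),"shift frac",(r.inv().apply(np.array(tgt)-s["eef_pos"])/.04).round(3), "tilt-fix frac", (np.degrees((r.inv()*R.from_matrix(np.array([[-np.sin(np.radians(ya)),np.cos(np.radians(ya)),0],[np.cos(np.radians(ya)),np.sin(np.radians(ya)),0],[0,0,-1.]]).T)).as_rotvec())/90).round(4) if False else "")
E
python3 - <<'E'
from h import *
where([.4987,-.3137,.205],-119.9)
c=camera_model("wrist");im,d=snapshot("wrist");cv2.imwrite("pics/w1.png",im);np.save("w1.npy",d)
P=cloud(d,c);k=(d>0)&(P[...,2]>.12)&(P[...,2]<.136)&(np.hypot(P[...,0]-.4987,P[...,1]+.3137)<.05)
q=P[k];print(len(q))
if len(q)>20:
    r=cv2.minAreaRect((q[:,:2]*1000).astype(np.float32));print(r,np.median(q,0))
    b=cv2.boxPoints(r);e=max((b[1]-b[0],b[2]-b[1]),key=np.linalg.norm);print(np.degrees(np.arctan2(e[1],e[0]))%180)
E
```

```text
t 1.77 pos [ 0.4965 -0.3145  0.2142] yang -119.98 tilt [-5.e-04  8.e-04 -1.e+00] w 0.998 F [-0.5  0.7 -0.1] M [0.07 0.03 0.06] j6 1.44
turn about tool z deg -0.08 frac -0.0008 shift frac [ 0.037 -0.045  0.231] tilt-fix frac 
1140
((498.0972900390625, -313.04669189453125), (11.636873245239258, 60.09284210205078), 59.819026947021484) [ 0.50064175 -0.31419518  0.12998522]
149.81905
```

Emit:
play_rows(rows=[[0.03,-0.05,0.3,0,0,0],[0,0,0.5,0,0,0],[0,0,0.5,0,0,0],[0,0,0.5,0,0,0],[0,0,0.4,0,0,0],[0,0,0.3,0,0,0],[0,0,0.2,0,0,0],[0,0,0.03,0,0,0],[0,0,0,0,0,0]])

```text
clock: 2.57
eef_pos: [0.4986, -0.3143, 0.105]
tool_rot: [0.966, -0.258, -0.0, -0.0]
force: [-0.4, 0.5, -0.0]
width: 1.0
finger_force: 0.0
```

Emit:
play_rows(rows=[[0,0,0,0,0,0],[0,0,0,0,0,0],[0,0,0,0,0,0],[0,0,0,0,0,0],[0,0,0,0,0,0],[0,0,0,0,0,0],[0,0,0,0,0,0],[0,0,0,0,0,0],[0,0,0,0,0,0],[0,0,0,0,0,0]], gripper=-1)

```text
clock: 3.4
eef_pos: [0.4986, -0.3144, 0.1054]
tool_rot: [0.966, -0.258, -0.0, -0.0]
force: [-0.3, 0.1, -0.1]
width: 0.354
finger_force: 0.0
```

Emit:
play_rows(rows=[[0,0,0,0,0,0],[0,0,0,0,0,0],[0,0,0,0,0,0],[0,0,0,0,0,0],[0,0,0,0,0,0],[0,0,0,0,0,0],[0,0,0,0,0,0]])

```text
clock: 3.98
eef_pos: [0.4986, -0.3144, 0.1054]
tool_rot: [0.966, -0.258, -0.0, -0.0]
force: [0.2, 0.6, 0.1]
width: 0.125
finger_force: 30.0
```

Emit:
play_rows(rows=[[0,0,-0.1,0,0,0],[0,0,-0.2,0,0,0],[0,0,-0.4,0,0,0],[0,0,-0.5,0,0,0],[0,0,-0.5,0,0,0],[0,0,-0.5,0,0,0],[0,0,-0.5,0,0,0],[0,0,-0.4,0,0,0],[0,0,-0.2,0,0,0],[0,0,0,0,0,0]])

```text
clock: 4.82
eef_pos: [0.4996, -0.3152, 0.2406]
tool_rot: [0.966, -0.258, 0.002, 0.001]
force: [0.6, -0.1, -1.5]
width: 0.121
finger_force: 30.0
```

Run:
```python
from h import *
where([.4525,-.105,.24],-34.7)
```

```text
t 4.82 pos [ 0.4996 -0.3152  0.2406] yang -119.91 tilt [ 0.0039 -0.003  -1.    ] w 0.121 F [ 0.6 -0.1 -1.5] M [0.04 0.05 0.03] j6 1.44
turn about tool z deg -85.21 frac -0.9468 shift frac [-3.642 -3.968 -0.006] tilt-fix frac
```

Emit:
play_rows(rows=[[0,0,0,0,0,-0.03],[0,0,0,0,0,-0.06],[0,0,0,0,0,-0.07],[0,0,0,0,0,-0.07],[0,0,0,0,0,-0.07],[0,0,0,0,0,-0.07],[0,0,0,0,0,-0.07],[0,0,0,0,0,-0.07],[0,0,0,0,0,-0.07],[0,0,0,0,0,-0.07]])

```text
clock: 5.65
eef_pos: [0.4979, -0.314, 0.2355]
tool_rot: [0.968, 0.25, -0.001, -0.001]
force: [-0.2, -0.3, -2.0]
width: 0.125
finger_force: 30.0
```

Emit:
play_rows(rows=[[0,0,0,0,0,-0.07],[0,0,0,0,0,-0.07],[0,0,0,0,0,-0.07],[0,0,0,0,0,-0.06],[0,0,0,0,0,-0.027],[0,0,0,0,0,0],[0,0,0,0,0,0]])

```text
clock: 6.23
eef_pos: [0.4981, -0.3141, 0.236]
tool_rot: [0.886, 0.464, -0.0, -0.001]
force: [0.3, 0.9, -2.1]
width: 0.125
finger_force: 30.0
```

Run:
```python
from h import *
where([.4525,-.105,.24],-34.7)
c=camera_model("top");im,d=snapshot("top");P=cloud(d,c)
k=(d>0)&(P[...,2]>.21)&(P[...,2]<.24);print(k.sum())
im2,d2=snapshot("scene");cv2.imwrite("pics/s2.png",im2)
```

```text
t 6.23 pos [ 0.4981 -0.3141  0.236 ] yang -34.75 tilt [-0.0018  0.0013 -1.    ] w 0.125 F [ 0.3  0.9 -2.1] M [ 0.01 -0.02  0.1 ] j6 -0.05
turn about tool z deg -0.05 frac -0.0005 shift frac [ 3.646 -3.917 -0.09 ] tilt-fix frac 
1265
```

View pics/s2.png

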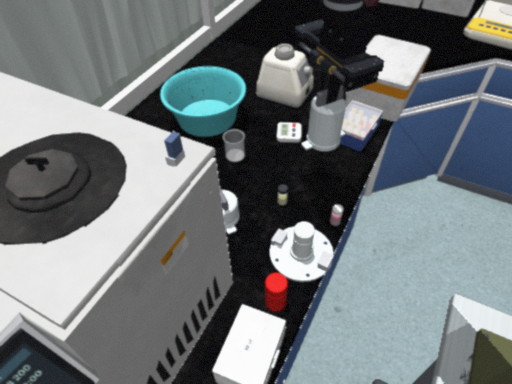

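The cover hangs upright at pixel (325,120), with the bar centred in the fingers. Next I'll carry it over the dock.

Emit:
play_rows(rows=[[0.2,-0.2,0,0,0,0],[0.4,-0.42,0,0,0,0],[0.5,-0.55,0,0,0,0],[0.5,-0.55,0,0,0,0],[0.5,-0.55,0,0,0,0],[0.5,-0.55,0,0,0,0],[0.5,-0.5,0,0,0,0],[0.35,-0.4,0,0,0,0],[0.18,-0.2,0,0,0,0],[0,0,0,0,0,0]])

```text
clock: 7.17
eef_pos: [0.4518, -0.1039, 0.2376]
tool_rot: [0.885, 0.465, 0.0, 0.0]
force: [-0.1, 0.2, -2.7]
width: 0.124
finger_force: 30.0
```

Run:
```python
from h import *
where([.452,-.105,.2],-34.7)
im,d=snapshot("scene");cv2.imwrite("pics/s3.png",cv2.resize(im[120:320,180:420],None,fx=3,fy=3))
```

```text
t 7.17 pos [ 0.4518 -0.1039  0.2376] yang -34.53 tilt [ 6.e-04  2.e-04 -1.e+00] w 0.124 F [-0.1  0.2 -2.7] M [-0.1  -0.04 -0.03] j6 0.26
turn about tool z deg 0.17 frac 0.0019 shift frac [-0.02   0.021  0.939] tilt-fix frac
```

View pics/s3.png

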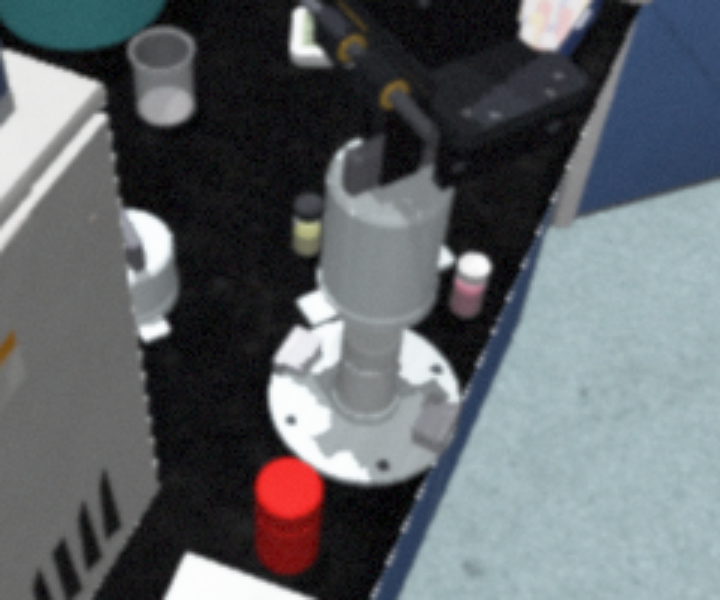

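The cover (centre near (385,250)) is directly above the canister (372,340), and its ears point between the claws at (297,350) and (435,425). Now I'll lower it.

Emit:
play_rows(rows=[[-0.02,0.02,0.2,0,0,0],[0,0,0.35,0,0,0],[0,0,0.4,0,0,0],[0,0,0.4,0,0,0],[0,0,0.4,0,0,0],[0,0,0.4,0,0,0],[0,0,0.35,0,0,0],[0,0,0.25,0,0,0],[0,0,0.1,0,0,0],[0,0,0.05,0,0,0]])

```text
clock: 8.05
eef_pos: [0.452, -0.1075, 0.1203]
tool_rot: [0.886, 0.464, -0.001, -0.001]
force: [0.6, 0.2, -1.6]
width: 0.125
finger_force: 30.0
```

Emit:
play_rows(rows=[[0,0,0.04,0,0,0],[0,0,0.04,0,0,0],[0,0,0.03,0,0,0],[0,0,0.02,0,0,0],[0,0,0.02,0,0,0],[0,0,0,0,0,0]])

```text
clock: 8.55
eef_pos: [0.4526, -0.1069, 0.1156]
tool_rot: [0.886, 0.464, 0.0, 0.0]
force: [0.3, -0.4, -0.5]
width: 0.123
finger_force: 30.0
```

Run:
```python
from h import *
where([.452,-.105,.1134],-94.7)
```

```text
t 8.55 pos [ 0.4526 -0.1069  0.1156] yang -34.67 tilt [ 3.e-04 -1.e-04 -1.e+00] w 0.123 F [ 0.3 -0.4 -0.5] M [-0.04 -0.06 -0.04] j6 0.26
turn about tool z deg 60.03 frac 0.667 shift frac [ 0.032 -0.039  0.055] tilt-fix frac
```

Emit:
play_rows(rows=[[0.03,-0.03,0.02,0,0,0],[0,0,0.02,0,0,0],[0,0,0.02,0,0,0],[0,0,0,0,0,0],[0,0,0,0,0,0]])

```text
clock: 8.97
eef_pos: [0.4524, -0.1053, 0.1134]
tool_rot: [0.886, 0.464, 0.0, 0.0]
force: [-1.2, 1.9, 1.8]
width: 0.121
finger_force: 30.0
```

Run:
```python
from h import *
where([.452,-.105,.1134],-94.7)
im,d=snapshot("scene");cv2.imwrite("pics/s4.png",cv2.resize(im[160:310,220:370],None,fx=4,fy=4,interpolation=cv2.INTER_CUBIC))
```

```text
t 8.97 pos [ 0.4524 -0.1053  0.1134] yang -34.68 tilt [ 3.e-04  1.e-04 -1.e+00] w 0.121 F [-1.2  1.9  1.8] M [0.2  0.11 0.01] j6 0.26
turn about tool z deg 60.02 frac 0.6669 shift frac [ 0.    -0.011  0.001] tilt-fix frac
```

View pics/s4.png

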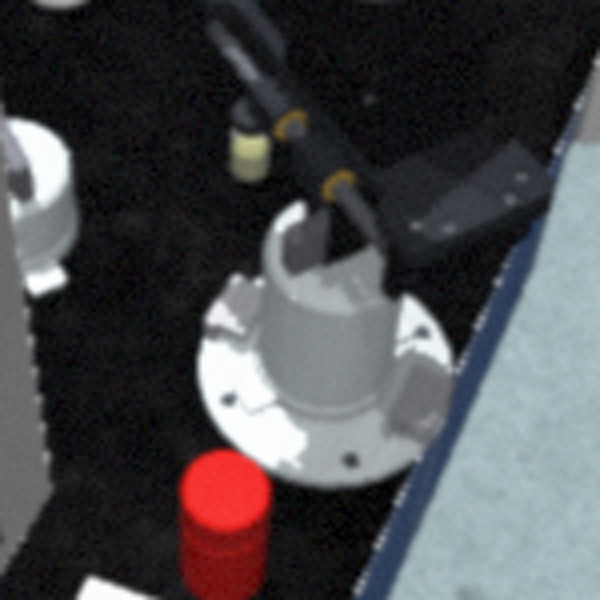

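The cover is down on the disc, with its rim near (330,410) between the claws at (235,305) and (420,395). TCP z matches the seated height and there is light contact. Turning clockwise.

Emit:
play_rows(rows=[[0,0,0,0,0,0.03],[0,0,0,0,0,0.05],[0,0,0,0,0,0.05],[0,0,0,0,0,0.05],[0,0,0,0,0,0.05],[0,0,0,0,0,0.05],[0,0,0,0,0,0.05],[0,0,0,0,0,0.05],[0,0,0,0,0,0.05],[0,0,0,0,0,0]])

```text
clock: 9.85
eef_pos: [0.4525, -0.1055, 0.1134]
tool_rot: [0.99, 0.144, 0.0, 0.0]
force: [-0.4, 0.2, 0.2]
width: 0.126
finger_force: 30.0
```

Run:
```python
from h import *
where([.452,-.105,.1134],-94.7)
```

```text
t 9.85 pos [ 0.4525 -0.1055  0.1134] yang -73.46 tilt [ 7.e-04 -3.e-04 -1.e+00] w 0.126 F [-0.4  0.2  0.2] M [ 0.08  0.14 -0.07] j6 0.94
turn about tool z deg 21.24 frac 0.236 shift frac [-0.008 -0.014  0.001] tilt-fix frac
```

Emit:
play_rows(rows=[[0,0,0,0,0,0.03],[0,0,0,0,0,0.04],[0,0,0,0,0,0.04],[0,0,0,0,0,0.04],[0,0,0,0,0,0.03],[0,0,0,0,0,0.025],[0,0,0,0,0,0.02],[0,0,0,0,0,0.015],[0,0,0,0,0,0],[0,0,0,0,0,0]])

```text
clock: 10.68
eef_pos: [0.4524, -0.1054, 0.1134]
tool_rot: [0.999, -0.043, 0.0, 0.0]
force: [-0.7, -0.6, 2.8]
width: 0.123
finger_force: 30.0
```

Run:
```python
from h import *
where([.452,-.105,.1134],-94.7)
```

```text
t 10.68 pos [ 0.4524 -0.1054  0.1134] yang -94.91 tilt [ 5.e-04 -3.e-04 -1.e+00] w 0.123 F [-0.7 -0.6  2.8] M [ 0.05  0.15 -0.11] j6 1.31
turn about tool z deg -0.21 frac -0.0024 shift frac [-0.011 -0.01   0.   ] tilt-fix frac
```

Home angle reached without hitting the stops. I'll release, rise and check.

Emit:
play_rows(rows=[[0,0,0,0,0,0],[0,0,0,0,0,0],[0,0,0,0,0,0],[0,0,0,0,0,0],[0,0,0,0,0,0],[0,0,0,0,0,0],[0,0,0,0,0,0],[0,0,0,0,0,0],[0,0,0,0,0,0],[0,0,0,0,0,0]], gripper=0.2)

```text
clock: 11.52
eef_pos: [0.4522, -0.1053, 0.1131]
tool_rot: [0.999, -0.043, 0.0, 0.0]
force: [-0.5, -0.0, 0.5]
width: 0.596
finger_force: 0.0
```

Emit:
play_rows(rows=[[0,0,-0.2,0,0,0],[0,0,-0.4,0,0,0],[0,0,-0.5,0,0,0],[0,0,-0.5,0,0,0],[0,0,-0.5,0,0,0],[0,0,-0.3,0,0,0],[-0.5,0,0,0,0,0],[-0.5,0,0,0,0,0],[-0.5,0,0,0,0,0],[0,0,0,0,0,0]])

```text
clock: 12.35
eef_pos: [0.3905, -0.0998, 0.2091]
tool_rot: [0.999, -0.044, -0.0, 0.0]
force: [-0.1, -0.2, -0.4]
width: 0.6
finger_force: 0.0
```

Run:
```python
from h import *
where([.452,-.105,.1134],-94.7)
c=camera_model("wrist");im,d=snapshot("wrist");cv2.imwrite("pics/w5.png",im);P=cloud(d,c)
for lo,hi,t in((.13,.146,"bar"),(.021,.031,"claw")):
    k=(d>0)&(P[...,2]>lo)&(P[...,2]<hi)&(np.hypot(P[...,0]-.452,P[...,1]+.105)<.075);q=P[k];print(t,len(q))
    if len(q)>20:
        r=cv2.minAreaRect((q[:,:2]*1000).astype(np.float32));b=cv2.boxPoints(r);e=max((b[1]-b[0],b[2]-b[1]),key=np.linalg.norm);print(r,np.degrees(np.arctan2(e[1],e[0]))%180,np.median(q,0))
im,d=snapshot("scene");cv2.imwrite("pics/s5.png",cv2.resize(im[160:310,220:370],None,fx=4,fy=4,interpolation=cv2.INTER_CUBIC))
```

```text
t 12.35 pos [ 0.3905 -0.0998  0.2091] yang -95.0 tilt [-4.e-04 -2.e-04 -1.e+00] w 0.6 F [-0.1 -0.2 -0.4] M [ 0.04 -0.01  0.  ] j6 1.27
turn about tool z deg -0.3 frac -0.0034 shift frac [ 1.545 -0.004  2.391] tilt-fix frac 
bar 1490
((451.4910888671875, -104.4432373046875), (11.522021293640137, 59.90485382080078), 85.40120697021484) 175.40121 [ 0.45287669 -0.10471007  0.13803572]
claw 1312
((450.2270202636719, -103.57007598876953), (33.33741760253906, 128.297119140625), 86.1420669555664) 176.14206 [ 0.49617173 -0.10478538  0.02536439]
```

View pics/s5.png

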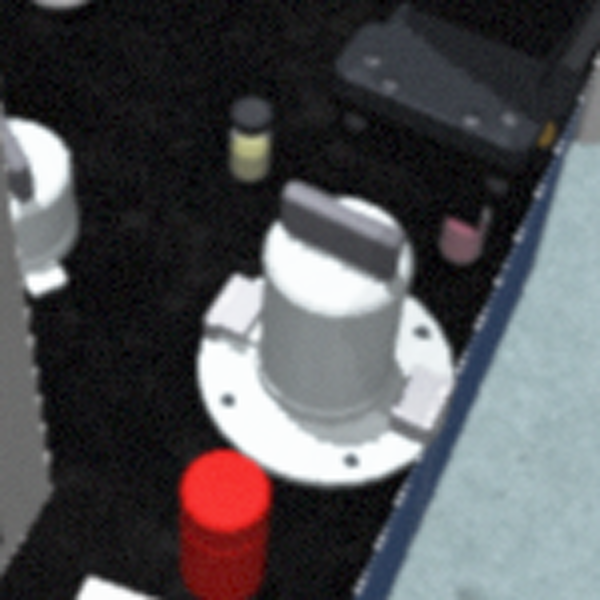

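View pics/w5.png

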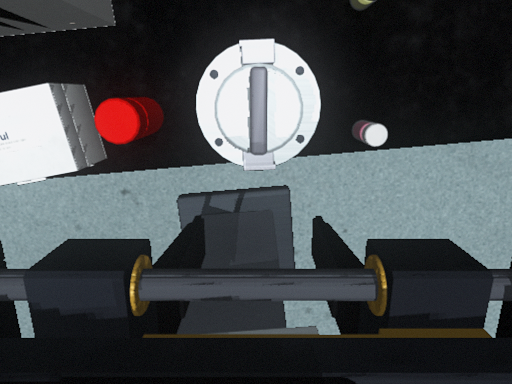

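The wrist view shows the bar (258,110) in line with both claws (258,50 and 258,160). Bar and claw angles agree within 1°, the top is at z 0.138, and the gripper is clear. The scene crop shows the cover upright with its ears under the claws. I'm handing in.

```bash
python3 -c "
from rig import *
print(close_job())"
```

```text
the job is handed in; nothing more can be done
None
```

The tall cover is seated over the canister and turned home under both claws (bar and claws within 1°, by wrist camera); it was released and the job handed in at about 12.5 s, but `close_job()` returned no verdict.

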